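# Sort the bushes into the sliding-cover case

## Robot

A 6-joint arm with a two-finger parallel gripper is mounted at the origin on a cart in front of the work surface, level with it; the furniture and walls round the work are solid. World frame = base frame: x ahead of the robot, y to its left, z up, the work surface at z = 0. Lengths are in m, angles in rad, forces in N, time in s.
With the tool pointing down it reaches from about 0.275 to 0.75 m from the base axis. Payload 10.2 kg.
Tool frame: the origin (TCP) lies on the centre line of the jaws, within the pads' length; the fingertips stand 14 mm ahead of it and the grasp point (between the pads) lies 5 mm behind it; z points along the fingers, y is the line along which they close (so a half turn about z gives the same grasp; the last joint's range is limited). The gripper opens to 88 mm and grips with 3 to 60 N. Pads are 18 mm wide; open, the fingers measure 123 mm over their backs; the gripper's body (75 mm by 187 mm) begins 45 mm behind the grasp point.
Start: joints at [1.102, 0.313, 1.498, -0, 1.331, -0.223], TCP at [0.128, 0.509, 0.253] pointing down, gripper open.
Joint ranges: [-2.94, 2.94], [-0.97, 2.17], [0.19, 2.56], [-1.23, 4.37], [0.02, 3.11], [-2.88, 2.88]. Speed limits (rad/s): [2.39, 2.39, 3.01, 3.14, 3.14, 3.14].

## Interface

Orientations are given as a rotation vector (axis times angle).
In Python, from bench import observe, vision, r gives the robot as it stands.
- The arm moves only by the tool carry_out, never from a script. Its argument "increments" is a list of rows, each a list of 7 numbers: the turn, a rotation vector about the world's x, y, z in rad, then the shift along the world's x, y, z in mm, then the finger opening in mm, from 0 to 88.1. A call has 1 to 10 rows; each row shifts and turns the commanded pose from where the row before left it; what a row does not reach is not made up. A row lasts 1/12 s, in which the tool goes at most 41.7 mm and 7.16 degrees, less where a joint would pass 70% of its speed; a pose out of reach is approached as far as the arm can. A call is refused whole if a number of a shift passes 41.7 or a number of a turn 0.125, either way. A call with a gripper value outside its range is refused whole. The fingers move at their own pace and stop on an object; the grip force is fixed at half the most. Time passes only in rows, so rows that do not move let the fingers close. It gives the time, the measured TCP pose, the force, the opening and the grip force at its end, in the units of the state.
- observe(): the state, without advancing time (a new reading comes with each control period).
- vision.grab_frame(name): name is "side" or "top" or "wrist"; returns a dict with "img" (480x640x3 uint8, red, green, blue), "range_z" (480x640 float32, m along the optical axis (not along the pixel's ray), 0 where there is no reading), "mtx" (3x3 intrinsics, pixels), "R" (3x3) and "t" (3): a world point X has camera coordinates R X + t; the wrist camera has in their place "hand_eye" (4x4, takes a point from camera to tool coordinates, whose origin is the TCP and whose axes are the flange's). Camera axes: x right, y down, z forward; pixel columns grow to the right and rows downward; lengths in m; the calibration is good to about 2 mm. A picture is of the moment at which its call begins: read the wrist's pose just before it.
- r.job_done(): hands the job in; it is judged then, once.
The state is a dict: "time_s": time; "joint_positions": joint angles; "qvel": joint speeds; "joint_torque": joint torques, N m; "tool_pos": TCP position; "tcp_rot": TCP orientation; "wrist_force": force on the tool from outside, world axes, zero at the start; "ft_torque": the same for the moment, N m; "width": opening from 0.0 (shut) to 1.0 (fully open); "grasp_force": force on a finger pad.
Only numpy, scipy, OpenCV 4.12 (cv2) and the standard library are available. Lean on these libraries where they do the work, as an engineer would, in place of code of your own. Each camera call takes 0.05 s, during which the arm holds its last target. There are 200 camera calls.

## Task

Slide the cover of the black case right back, stand every brass bush upright in the channel for its size - the small 30 mm ones in the yellow channel with the small circles, the large 40 mm ones in the blue channel with the large circles, moving over any that were put back in the wrong row - and then slide the cover fully shut. Leave the collet nut, setting block and rubber plug where they are.

Things in the scene. Friction and masses are not known exactly. Their poses are not given: they have to be found in the camera images.
- case: Black open tool case fixed on the worktop, 190 mm (x) by 230 mm (y), walls 7 mm thick and 60 mm high (its +y end wall only 47 mm, so that the cover passes over it). Origin: centre of its underside, on the worktop; z up. The floor is 4 mm thick; inside it is 176 x 216 mm. The cover slides open along the case's +y direction.
- cover (a joint): Grey flat sliding cover (174 x 223 mm, 6 mm thick, underside 50 mm and top 56 mm above the worktop) running in grooves of the case. Value in m: 0 = fully shut, 0.20 = fully back (end stop), growing as it slides along the case's +y; it stays captive and stays where it is left. It takes about 2 N to slide. Fully back it uncovers the inside from the -y end wall to 92 mm beyond the case centre.
- cover_handle (a point): Centre of the orange grip rib on the cover: 62 mm along the case's x, 14 mm thick along the slide direction, 26 mm high (56 to 82 mm above the worktop). It moves with the cover; shut, it stands over the case's centre. Axes as the case's.
- row_small: Yellow open-ended channel in the case, four 30 mm circles on its bed: row for small bushes. Bed 50 mm wide (x), 196 mm long (y), its top 7 mm above the worktop; on both long sides a lip 4 mm thick, top 17 mm above the worktop. Origin: centre of its underside, 4 mm above the worktop; axes as the case's. Circles at its y = -72, -24, 24, 72 mm. Either channel may be on either side, 74 mm apart.
- row_large: Blue channel in the case with four 40 mm circles on its bed: the row for the large bushes. Sizes, origin, axes and circle places as for the yellow channel.
- small_1 (a point): Small brass bush: a plain upright cylinder 30 mm in diameter and 36 mm high with a blind bore in its top, about 90 g. The point is its centre, half-way up; z is its axis. Starts standing on the worktop to the robot's right of the case. May be absent (then None).
- small_2 (a point): Small brass bush: a plain upright cylinder 30 mm in diameter and 36 mm high with a blind bore in its top, about 90 g. The point is its centre, half-way up; z is its axis. Starts standing on the worktop to the robot's right of the case. May be absent (then None).
- small_3 (a point): Small brass bush: a plain upright cylinder 30 mm in diameter and 36 mm high with a blind bore in its top, about 90 g. The point is its centre, half-way up; z is its axis. Starts standing on the worktop to the robot's right of the case. May be absent (then None).
- small_4 (a point): Small brass bush: a plain upright cylinder 30 mm in diameter and 36 mm high with a blind bore in its top, about 90 g. The point is its centre, half-way up; z is its axis. Starts inside the case under the cover, upright in the wrong row. May be absent (then None).
- large_1 (a point): Large brass bush: a plain upright cylinder 40 mm in diameter and 36 mm high with a blind bore in its top, about 150 g. The point is its centre, half-way up; z is its axis. Starts standing on the worktop to the robot's right of the case. May be absent (then None).
- large_2 (a point): Large brass bush: a plain upright cylinder 40 mm in diameter and 36 mm high with a blind bore in its top, about 150 g. The point is its centre, half-way up; z is its axis. Starts standing on the worktop to the robot's right of the case. May be absent (then None).
- large_3 (a point): Large brass bush: a plain upright cylinder 40 mm in diameter and 36 mm high with a blind bore in its top, about 150 g. The point is its centre, half-way up; z is its axis. Starts standing on the worktop to the robot's right of the case. May be absent (then None).
- large_4 (a point): Large brass bush: a plain upright cylinder 40 mm in diameter and 36 mm high with a blind bore in its top, about 150 g. The point is its centre, half-way up; z is its axis. Starts inside the case under the cover, upright in the wrong row. May be absent (then None).
- collet_nut: Bystander: black collet nut, 53 mm across, 22 mm high, flat on the worktop; origin at the centre of its underside.
- gauge_block: Bystander: steel setting block 25 x 50 x 30 mm; origin at the centre of its underside.
- vac_plug: Bystander: orange rubber plug, 35 mm across, 37 mm high; origin at the centre of its underside.
Things that resemble listed ones, but are neither listed nor needed, are in the scene too. Leave any purple look-alike of the part that bears small_3 alone.

How it is judged:
By the outcome, as a careful person would: the job done as asked, in the order asked, and still so for the second after the job is handed in, with the robot touching nothing.
Of bush_small_1, bush_small_2, bush_small_3, bush_small_4, bush_large_1, bush_large_2, bush_large_3, bush_large_4 only 6 to 8 are there at a start; the rules pass over those that are not, and their reading is None.
At some moment in a run one of bush_small_1, bush_small_2, bush_small_3, bush_large_1, bush_large_2, bush_large_3 may be knocked a few centimetres aside while the robot is not near it.
It also fails if it takes over 210 s, if anything falls off the work surface, if the arm or the gripper's body presses on something with over 40 N, if the wrist force passes 120 N, or if a joint passes its speed limit or range.

## Working session

There is one attempt and no reset: what is moved stays moved. The work goes in short steps, Python scripts to look and compute and a tool call to move; the robot and the scene stay as the last step left them, time stands still between calls to the robot, and variables do not carry over. Pictures are saved under pics/ and viewed, at most 14 in all, crops included, and the job is handed in when it is done.

Besides the shell and the picture viewer there is one more tool, called by a JSON object that holds its "api" and its "payload", one argument or row to a line. carry_out: Moves the arm, as the interface text tells. Its arguments: {"type":"object","properties":{"increments":{"type":"array"}},"required":["increments"]}

```bash
mkdir -p pics
cat > h.py <<'E'
import numpy as np, cv2
from bench import observe, vision, r
def grab(n,save=None):
    f=vision.grab_frame(n)
    if save: cv2.imwrite('pics/'+save,cv2.cvtColor(f['img'],cv2.COLOR_RGB2BGR))
    return f
def cloud(f):
    z=f['range_z'];v,u=np.mgrid[:480,:640];K=f['mtx']
    c=np.stack([(u-K[0,2])/K[0,0]*z,(v-K[1,2])/K[1,1]*z,z],-1)
    w=(c-np.array(f['t']))@np.array(f['R']); w[z==0]=np.nan
    return w
E
python3 - <<'E'
from h import *
s=observe();print({k:np.round(v,3) for k,v in s.items()})
for n in('top','side'):
    f=grab(n,n+'0.png'); np.savez('/tmp/'+n,**{k:v for k,v in f.items()})
    print(f['mtx'],f['R'],f['t'])
E
```

```text
{'time_s': np.float64(0.0), 'joint_positions': array([ 1.102,  0.313,  1.498,  0.   ,  1.331, -0.223]), 'qvel': array([ 0.001,  0.001, -0.   ,  0.   ,  0.001, -0.001]), 'joint_torque': array([ 0.0000e+00, -4.0221e+01, -2.5228e+01,  7.0000e-02,  3.5000e-02,
       -0.0000e+00]), 'tool_pos': array([0.128, 0.509, 0.252]), 'tcp_rot': array([-3.850e-01, -3.117e+00,  2.000e-03]), 'wrist_force': array([ 0.057, -0.104,  0.017]), 'ft_torque': array([ 0.033,  0.046, -0.034]), 'grasp_force': np.float64(0.0), 'width': np.float64(0.996)}
[[615.27208109   0.         316.15981508]
 [  0.         615.27208109 235.01420358]
 [  0.           0.           1.        ]] [[-0.02079222 -0.99950886  0.02344599]
 [-0.98794732  0.01694253 -0.15386046]
 [ 0.15338766 -0.0263625  -0.98781438]] [-0.16878082  0.54114806  1.30855864]
[[443.8778103    0.         322.56433289]
 [  0.         443.8778103  235.86241803]
 [  0.           0.           1.        ]] [[ 0.96694984 -0.25423083  0.019357  ]
 [-0.13090681 -0.56017471 -0.81796559]
 [ 0.21879537  0.78839773 -0.57494139]] [-0.57154973  0.04375439  0.91528332]
```

View pics/top0.png

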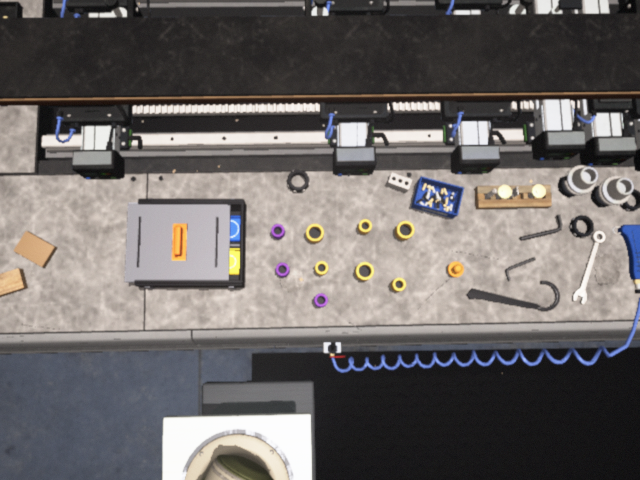

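View pics/side0.png

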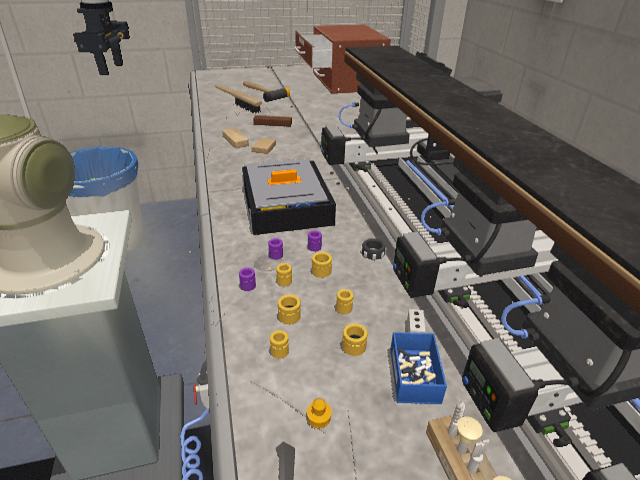

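Top view: handle at (180,242) with the cover slightly back (blue/yellow visible at (236,230)/(235,262)). Candidates for bushes: large brass at (315,233), (404,230), (364,271); small brass at (365,227), (321,268), (399,285). Purple look-alikes at (278,232), (283,270), (321,300) are not to be touched; nor is the orange plug (456,270). The side view agrees.

```bash
cat >> h.py <<'E'
def bushes(f,zlo=.025,zhi=.075):
    """brass blobs: fit circle to points of the top face; returns list (x,y,z,diam,pixel)"""
    w=cloud(f);hsv=cv2.cvtColor(f['img'],cv2.COLOR_RGB2HSV)
    m=((hsv[...,0]>15)&(hsv[...,0]<35)&(hsv[...,1]>110)&(hsv[...,2]>60)&(w[...,2]>zlo)&(w[...,2]<zhi)).astype(np.uint8)
    n,l,st,ce=cv2.connectedComponentsWithStats(m,connectivity=8);o=[]
    for i in range(1,n):
        if st[i,4]<25: continue
        p=w[l==i]; zt=np.percentile(p[:,2],90); p=p[p[:,2]>zt-.006]
        (x,y),rad=cv2.minEnclosingCircle((p[:,:2]*1000).astype(np.float32))
        o.append((round(x,1),round(y,1),round(zt*1000,1),round(2*rad,1),tuple(np.round(ce[i]).astype(int)),int(st[i,4])))
    return o
E
python3 - <<'E'
from h import *
f=dict(np.load('/tmp/top.npz'))
for b in bushes(f): print(b)
w=cloud(f)
hsv=cv2.cvtColor(f['img'],cv2.COLOR_RGB2HSV)
m=(w[...,2]>.07)&(w[...,2]<.095)&(hsv[...,1]>150)&(hsv[...,0]<20)
p=w[m];print('handle',p.mean(0),len(p),cv2.minAreaRect((p[:,:2]*1000).astype(np.float32)))
roi=np.zeros((480,640),bool);roi[190:300,110:260]=1
for lo,hi in((.053,.058),(.050,.064),(.059,.064)):
    m=(w[...,2]>lo)&(w[...,2]<hi)&roi;p=w[m];print(lo,len(p),cv2.minAreaRect((p[:,:2]*1000).astype(np.float32)))
im=cv2.cvtColor(f['img'],cv2.COLOR_RGB2BGR)[180:320,110:430];cv2.imwrite('pics/c1.png',cv2.resize(im,None,fx=2.5,fy=2.5,interpolation=cv2.INTER_CUBIC))
for u,v in((278,232),(283,270),(321,300),(299,181),(400,181),(456,270),(236,230),(235,262)):print(u,v,w[v,u])
E
```

```text
(557.7, -288.4, np.float64(38.9), 28.7, (np.int64(364), np.int64(226)), 91)
(547.5, -377.0, np.float64(40.4), 38.4, (np.int64(404), np.int64(230)), 128)
(526.5, 117.8, np.float64(61.6), 80.7, (np.int64(180), np.int64(242)), 212)
(544.1, -176.2, np.float64(39.6), 39.5, (np.int64(314), np.int64(233)), 131)
(465.6, -188.5, np.float64(39.4), 28.0, (np.int64(321), np.int64(268)), 79)
(456.9, -282.2, np.float64(40.3), 37.1, (np.int64(363), np.int64(271)), 97)
(459.3, -490.4, np.float64(40.0), 18.0, (np.int64(458), np.int64(268)), 56)
(426.2, -357.7, np.float64(38.3), 28.7, (np.int64(398), np.int64(284)), 85)
handle [0.52481142 0.11065633 0.08092965] 177 ((591.2174072265625, -365.8656921386719), (61.2110595703125, 996.1561889648438), 7.853814125061035)
0.053 4682 ((524.8598022460938, 106.34065246582031), (253.36212158203125, 193.06512451171875), 88.90721893310547)
0.05 8956 ((525.2374877929688, 105.9496078491211), (254.12965393066406, 193.83535766601562), 88.90721893310547)
0.059 2551 ((525.084716796875, 104.95431518554688), (251.93080139160156, 190.4102325439453), 88.8297119140625)
278 232 [ 0.55041202 -0.0943443   0.01643313]
283 270 [ 0.46519862 -0.10434234  0.01194555]
321 300 [ 0.39680412 -0.18743796  0.01592513]
299 181 [ 6.71125385e-01 -1.43332336e-01 -2.93894821e-04]
400 181 [ 0.66077152 -0.37177324  0.02775489]
456 270 [ 0.45571567 -0.48559766  0.03672182]
236 230 [5.57687041e-01 2.44966825e-04 9.56124501e-03]
235 262 [0.48516805 0.00237834 0.01097687]
```

View pics/c1.png

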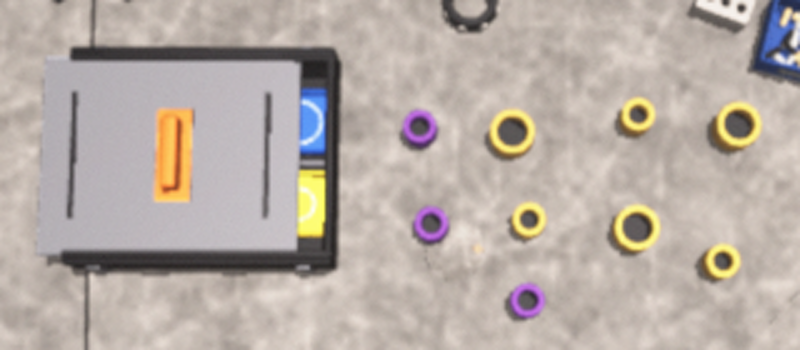

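The crop confirms three large and three small gold bushes outside, purple rings separate, blue channel at far x and yellow at near x, cover back ~25 mm.

Run:
```python
from h import *
f=dict(np.load('/tmp/top.npz'));w=cloud(f)
hsv=cv2.cvtColor(f['img'],cv2.COLOR_RGB2HSV)
roi=np.zeros((480,640),bool);roi[190:300,110:260]=1
m=(w[...,2]>.076)&roi
p=w[m];print(cv2.minAreaRect((p[:,:2]*1000).astype(np.float32)),np.median(p,0),len(p))
m=(w[...,2]>.040)&(w[...,2]<.065)&roi;p=w[m]*1000
for x in range(430,625,15):
    q=p[abs(p[:,0]-x)<5]; print(x,q[:,1].min().round(),q[:,1].max().round(),end='; ')
for y in (20,60,100,140,180):
    q=p[abs(p[:,1]-y)<5]; print(y,q[:,0].min().round(),q[:,0].max().round(),end='; ')
```

```text
((524.6630859375, 117.08251190185547), (14.175268173217773, 61.01572799682617), 87.92941284179688) [0.52389452 0.11663286 0.08215437] 192
430 -18.0 209.0; 445 -19.0 232.0; 460 -19.0 233.0; 475 -19.0 233.0; 490 -20.0 232.0; 505 -20.0 232.0; 520 -20.0 232.0; 535 -21.0 230.0; 550 -21.0 231.0; 565 -22.0 231.0; 580 -22.0 229.0; 595 -23.0 232.0; 610 -22.0 231.0; 20 428.0 619.0; 60 429.0 620.0; 100 430.0 620.0; 140 431.0 621.0; 180 430.0 622.0;
```

{"api": "carry_out", "payload": {
  "increments": [
    [0,0,0.1,30,-30,0,88],
    [0,0,0.1,30,-30,0,88],
    [0,0,0.026,30,-30,0,88],
    [0,0,0,30,-30,0,88],
    [0,0,0,30,-30,0,88],
    [0,0,0,30,-30,0,88],
    [0,0,0,30,-30,0,88],
    [0,0,0,30,-30,0,88],
    [0,0,0,30,-30,0,88],
    [0,0,0,30,-30,0,88]
  ]
}}

```text
time_s: 0.93
tool_pos: [0.4232, 0.213, 0.2527]
tcp_rot: [-0.033, -3.141, 0.0]
wrist_force: [0.6, 0.4, 0.2]
width: 1.0
grasp_force: 0.0
```

{"api": "carry_out", "payload": {
  "increments": [
    [0,0,0,24,-23,-10,50],
    [0,0,0,24,-23,-10,50],
    [0,0,0,24,-23,-20,50],
    [0,0,0,24,-23,-20,50],
    [0,0,0,0.7,0,-30,50],
    [0,0,0,0,0,-30,50],
    [0,0,0,0,0,-30,50],
    [0,0,0,0,0,-28,50],
    [0,0,0,0,0,0,0],
    [0,0,0,0,0,0,0]
  ]
}}

```text
time_s: 1.77
tool_pos: [0.5186, 0.1228, 0.0739]
tcp_rot: [-0.033, -3.14, 0.0]
wrist_force: [0.3, 0.2, -0.2]
width: 0.437
grasp_force: 0.0
```

{"api": "carry_out", "payload": {
  "increments": [
    [0,0,0,0,0,0,0],
    [0,0,0,0,0,0,0],
    [0,0,0,0,0,0,0]
  ]
}}

```text
time_s: 2.02
tool_pos: [0.5189, 0.1227, 0.075]
tcp_rot: [0.032, 3.141, -0.001]
wrist_force: [0.3, -1.5, -0.2]
width: 0.216
grasp_force: 0.9
```

{"api": "carry_out", "payload": {
  "increments": [
    [0,0,0,0,0,0,0],
    [0,0,0,0,0,0,0],
    [0,0,0,0,0,0,0],
    [0,0,0,0,0,0,0]
  ]
}}

```text
time_s: 2.35
tool_pos: [0.5188, 0.1228, 0.0749]
tcp_rot: [0.032, 3.141, -0.0]
wrist_force: [-1.3, -2.2, 2.9]
width: 0.156
grasp_force: 30.0
```

{"api": "carry_out", "payload": {
  "increments": [
    [0,0,0,0.2,10,0,0],
    [0,0,0,0.4,20,0,0],
    [0,0,0,0.5,25,0,0],
    [0,0,0,0.5,25,0,0],
    [0,0,0,0.5,25,0,0],
    [0,0,0,0.5,25,0,0],
    [0,0,0,0.4,20,0,0],
    [0,0,0,0.2,10,0,0],
    [0,0,0,0,3,0,0],
    [0,0,0,0,0,0,0]
  ]
}}

```text
time_s: 3.18
tool_pos: [0.522, 0.2864, 0.0749]
tcp_rot: [0.031, 3.141, 0.001]
wrist_force: [-0.5, 1.6, 5.1]
width: 0.158
grasp_force: 30.0
```

{"api": "carry_out", "payload": {
  "increments": [
    [0,0,0,0,3,0,0],
    [0,0,0,0,3,0,0],
    [0,0,0,0,2,0,0],
    [0,0,0,0,1,0,0]
  ]
}}

```text
time_s: 3.52
tool_pos: [0.5222, 0.2944, 0.0749]
tcp_rot: [-0.034, -3.141, 0.0]
wrist_force: [-1.1, -2.5, 5.3]
width: 0.153
grasp_force: 30.0
```

{"api": "carry_out", "payload": {
  "increments": [
    [0,0,0,0,1,0,0],
    [0,0,0,0,1,0,0]
  ]
}}

```text
time_s: 3.68
tool_pos: [0.5222, 0.2953, 0.0749]
tcp_rot: [-0.033, -3.141, 0.004]
wrist_force: [-1.3, -12.8, 8.1]
width: 0.157
grasp_force: 30.0
```

{"api": "carry_out", "payload": {
  "increments": [
    [0,0,0,0,-0.5,0,60],
    [0,0,0,0,0,0,60],
    [0,0,0,0,0,0,60],
    [0,0,0,0,0,30,60],
    [0,0,-0.12,0,0,35,60],
    [0,0,-0.12,-10,0,35,60],
    [0,0,-0.12,-20,0,20,60],
    [0,0,-0.12,-30,0,0,60],
    [0,0,-0.12,-30,0,0,60],
    [0,0,-0.12,-30,0,0,60]
  ]
}}

```text
time_s: 4.52
tool_pos: [0.4006, 0.2962, 0.1946]
tcp_rot: [-1.146, -2.925, -0.001]
wrist_force: [-1.0, 0.2, 0.2]
width: 0.677
grasp_force: 0.0
```

Run:
```python
from h import *
f=grab('top');np.savez('/tmp/top1',**f)
for b in bushes(f,.015): print(b)
im=cv2.cvtColor(f['img'],cv2.COLOR_RGB2BGR)[180:320,40:440];cv2.imwrite('pics/c2.png',cv2.resize(im,None,fx=2,fy=2,interpolation=cv2.INTER_CUBIC))
```

```text
(557.5, -287.7, np.float64(39.1), 28.9, (np.int64(364), np.int64(227)), 108)
(547.2, -376.4, np.float64(38.6), 37.7, (np.int64(404), np.int64(231)), 164)
(529.8, 294.5, np.float64(61.6), 81.2, (np.int64(99), np.int64(242)), 166)
(543.4, -175.6, np.float64(39.4), 37.8, (np.int64(314), np.int64(234)), 148)
(516.1, 158.5, np.float64(22.1), 36.3, (np.int64(164), np.int64(249)), 25)
(514.8, 103.9, np.float64(21.3), 63.8, (np.int64(189), np.int64(249)), 48)
(512.3, 48.4, np.float64(20.7), 31.4, (np.int64(214), np.int64(250)), 27)
(465.7, -188.3, np.float64(39.7), 27.7, (np.int64(321), np.int64(268)), 86)
(456.3, -283.1, np.float64(38.5), 37.3, (np.int64(363), np.int64(272)), 118)
(459.8, -490.5, np.float64(38.5), 18.8, (np.int64(456), np.int64(269)), 152)
(458.7, 72.7, np.float64(21.0), 98.7, (np.int64(202), np.int64(273)), 74)
(426.5, -356.5, np.float64(39.9), 27.1, (np.int64(397), np.int64(285)), 94)
```

View pics/c2.png

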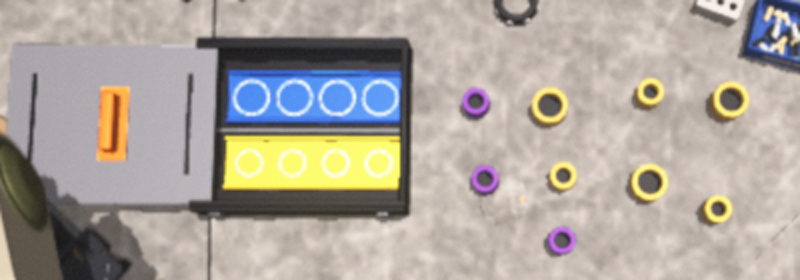

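The cover is fully back; both channels are empty (circles clearly visible), so only the six outside bushes are present. Blue circles lie at crop (251–381,97), yellow ones at (249–378,163).

{"api": "carry_out", "payload": {
  "increments": [
    [0,0,-0.12,5,-20,0,60],
    [0,0,-0.12,11,-36,0,60],
    [0,0,-0.12,11,-36,0,60],
    [0,0,-0.12,11,-36,0,60],
    [0,0,-0.12,11,-36,0,60],
    [0,0,-0.12,11,-36,0,60],
    [0,0,-0.125,11,-36,0,60],
    [0,0,0,11,-36,0,60],
    [0,0,0,11,-36,0,60],
    [0,0,0,11,-36,0,60]
  ]
}}

```text
time_s: 5.4
tool_pos: [0.5062, -0.0495, 0.1946]
tcp_rot: [-2.238, -2.205, -0.001]
wrist_force: [1.3, 0.2, 1.1]
width: 0.678
grasp_force: 0.0
```

Run:
```python
from h import *
f=dict(np.load('/tmp/top1.npz'));w=cloud(f)
K=f['mtx']
for (x,y) in((560.5,21.7),(562.5,117.7),(486.5,23.3),(488.5,119.3)):
    c=f['R']@np.array([x,y,7])/1000+f['t'];print((K@c/c[2])[:2].round(1))
```

```text
[226.6 229.1]
[183.8 228.9]
[225.8 261.8]
[182.7 261.7]
```

Run:
```python
from h import *
f=dict(np.load('/tmp/top1.npz'));w=cloud(f)*1000
hsv=cv2.cvtColor(f['img'],cv2.COLOR_RGB2HSV);roi=np.zeros((480,640),bool);roi[200:290,145:245]=1
for n,a,b in(('blue',100,125),('yellow',22,35)):
    m=roi&(hsv[...,0]>=a)&(hsv[...,0]<=b)&(hsv[...,1]>90)&(hsv[...,2]>120)
    wh=roi&(hsv[...,1]<110)&(hsv[...,2]>190)
    p=w[m];print(n,np.percentile(p,[2,98],axis=0).round())
    ys,xs=np.where(m);print(xs.min(),xs.max(),ys.min(),ys.max())
    c=wh&(np.mgrid[:480,:640][0]>ys.min())&(np.mgrid[:480,:640][0]<ys.max())
    p=w[c];h=np.histogram(p[:,1],bins=np.arange(-10,190,6));print(len(p),h[0],np.median(p[:,0]), np.median(p[:,2]))
    k,l,st,ce=cv2.connectedComponentsWithStats(c.astype(np.uint8))
    for i in range(1,k):
        if st[i,4]>15: q=w[l==i];print(ce[i].round(1),st[i,2:],((q.min(0)+q.max(0))/2).round(1))
```

```text
blue [[nan nan nan]
 [nan nan nan]]
153 240 215 241
457 [ 5 23 16 13  8 15 23 12  7 23 14 11 13 11 20 15  8 24 15 10 11 15 19 14
  3 26 12 12 11 12 21 14  0] nan nan
[165.2 228.5] [ 19  19 112] [nan nan nan]
[186.9 228.4] [ 19  18 116] [563.3 110.8   9.7]
[208.2 228.5] [ 19  18 114] [562.8  63.4   8.4]
[229.5 228.6] [ 18  18 115] [561.9  15.2   6.5]
yellow [[nan nan nan]
 [nan nan nan]]
151 239 247 274
419 [ 0  5 28 17 13 18 28  0  0  8 25 15 17 18 23  2  0  5 28 16 14 16 23  1
  0  6 23 17 13 18 20  2  0] 489.14620814011204 8.318614923950204
[164.2 261.1] [15 15 99] [490.8 160.6   9. ]
[186.  260.9] [ 15  15 103] [489.9 111.7   7.4]
[207.4 261.1] [ 16  15 108] [489.   64.2   7.5]
[228.9 261.1] [ 15  15 109] [488.2  15.9   9.3]
```

{"api": "carry_out", "payload": {
  "increments": [
    [0,0,0,8,-30,0,60],
    [0,0,0,10,-36,-10,60],
    [0,0,0,10,-36,-20,60],
    [0,0,0,10,-30,-25,60],
    [0,0,0,0,0,-10,60],
    [0,0,0,0,0,0,60]
  ]
}}

```text
time_s: 5.9
tool_pos: [0.5427, -0.1796, 0.127]
tcp_rot: [-2.237, -2.199, 0.002]
wrist_force: [0.1, -0.3, 0.2]
width: 0.679
grasp_force: 0.0
```

{"api": "carry_out", "payload": {
  "increments": [
    [0,0,0,0.8,3.6,-30,60],
    [0,0,0,0,0,-35,60],
    [0,0,0,0,0,-30,60],
    [0,0,0,0,0,-5,60],
    [0,0,0,0,0,0,30],
    [0,0,0,0,0,0,30],
    [0,0,0,0,0,0,30],
    [0,0,0,0,0,0,30],
    [0,0,0,0,0,0,30],
    [0,0,0,0,0,0,30]
  ]
}}

```text
time_s: 6.73
tool_pos: [0.5457, -0.1757, 0.0323]
tcp_rot: [2.235, 2.203, 0.002]
wrist_force: [-1.1, 2.1, 7.3]
width: 0.444
grasp_force: 30.0
```

{"api": "carry_out", "payload": {
  "increments": [
    [0,0,0,0,0,30,30],
    [0,0,0,0,5,35,30],
    [0,0,0,2,20,30,30],
    [0,0,0,3,34,0,30],
    [0,0,0,3,34,0,30],
    [0,0,0,3,34,0,30],
    [0,0,0,3,34,0,30],
    [0,0,0,2,25,0,30],
    [0,0,0,0,5,0,30],
    [0,0,0,0,0,0,30]
  ]
}}

```text
time_s: 7.57
tool_pos: [0.5608, 0.0168, 0.1259]
tcp_rot: [2.234, 2.207, 0.001]
wrist_force: [-1.0, -0.6, -1.6]
width: 0.445
grasp_force: 30.0
```

{"api": "carry_out", "payload": {
  "increments": [
    [0,0,0,1.2,-1,-25,30],
    [0,0,0,0,0,-30,30],
    [0,0,0,0,0,-20,30],
    [0,0,0,0,0,-7,30],
    [0,0,0,0,0,-3,30],
    [0,0,0,0,0,0,30]
  ]
}}

```text
time_s: 8.07
tool_pos: [0.5623, 0.0137, 0.0406]
tcp_rot: [2.238, 2.203, 0.0]
wrist_force: [0.9, 0.9, -1.1]
width: 0.448
grasp_force: 30.0
```

{"api": "carry_out", "payload": {
  "increments": [
    [0,0,0,0,0,-1.5,30],
    [0,0,0,0,0,0,54],
    [0,0,0,0,0,0,54],
    [0,0,0,0,0,0,54],
    [0,0,0,0,0,20,54],
    [0,0,0,0,0,35,54],
    [0,0,0,-5,-15,30,54],
    [0,0,0,-15,-35,0,54],
    [0,0,0,-15,-35,0,54],
    [0,0,0,-15,-35,0,54]
  ]
}}

```text
time_s: 8.9
tool_pos: [0.5114, -0.1065, 0.1245]
tcp_rot: [2.235, 2.205, 0.001]
wrist_force: [0.0, -0.1, 0.3]
width: 0.611
grasp_force: 0.0
```

```bash
cat >> h.py <<'E'
def show():
    f=grab('top');s=observe();print(s['time_s'],(s['tool_pos']*1000).round(1),s['tcp_rot'].round(3))
    for b in bushes(f):
        if 400<b[0]<620 and b[1]<200: print(b[:4],b[5])
E
python3 -c "from h import *;show()"
```

```text
8.95 [ 509.6 -111.8  124.3] [ 2.24e+00  2.20e+00 -2.00e-03]
(568.1, 18.6, np.float64(46.6), 35.2) 58
(557.4, -287.5, np.float64(40.3), 29.8) 93
(547.4, -377.0, np.float64(39.7), 38.7) 135
(471.1, -233.3, np.float64(39.6), 28.6) 84
(456.6, -282.9, np.float64(40.7), 38.7) 111
(459.1, -490.5, np.float64(39.8), 18.3) 56
(426.1, -357.5, np.float64(39.4), 28.0) 83
```

{"api": "carry_out", "payload": {
  "increments": [
    [0,0,0,-8,-25,0,54],
    [0,0,0,-11,-35,0,54],
    [0,0,0,-11,-35,0,54],
    [0,0,0,-8,-25,-10,54],
    [0,0,0,-1,-2,-25,54],
    [0,0,0,0,0,-10,54],
    [0,0,0,0,0,0,54]
  ]
}}

```text
time_s: 9.53
tool_pos: [0.472, -0.2266, 0.0768]
tcp_rot: [-2.235, -2.202, 0.001]
wrist_force: [-0.3, 0.2, 0.4]
width: 0.611
grasp_force: 0.0
```

{"api": "carry_out", "payload": {
  "increments": [
    [0,0,0,-1,-6.7,-10,54],
    [0,0,0,0,0,-25,54],
    [0,0,0,0,0,-11,54],
    [0,0,0,0,0,0,20],
    [0,0,0,0,0,0,20],
    [0,0,0,0,0,0,20],
    [0,0,0,0,0,0,20],
    [0,0,0,0,0,0,20],
    [0,0,0,0,0,0,20]
  ]
}}

```text
time_s: 10.28
tool_pos: [0.4724, -0.2344, 0.0336]
tcp_rot: [2.236, 2.204, 0.001]
wrist_force: [-0.3, 1.7, 7.3]
width: 0.331
grasp_force: 30.0
```

{"api": "carry_out", "payload": {
  "increments": [
    [0,0,0,0,0,30,20],
    [0,0,0,0,5,35,20],
    [0,0,0,2,25,30,20],
    [0,0,0,2.5,38,0,20],
    [0,0,0,2.5,38,0,20],
    [0,0,0,2.5,38,0,20],
    [0,0,0,2.5,38,0,20],
    [0,0,0,2.5,38,0,20],
    [0,0,0,1,25,0,20],
    [0,0,0,0,6,0,20]
  ]
}}

```text
time_s: 11.12
tool_pos: [0.487, 0.0201, 0.1278]
tcp_rot: [-2.234, -2.209, -0.001]
wrist_force: [-0.1, 0.5, -0.0]
width: 0.331
grasp_force: 30.0
```

{"api": "carry_out", "payload": {
  "increments": [
    [0,0,0,0,0,-25,20],
    [0,0,0,0,0,-30,20],
    [0,0,0,0,0,-20,20],
    [0,0,0,0,0,-5,20],
    [0,0,0,0,0,0,20]
  ]
}}

```text
time_s: 11.53
tool_pos: [0.4869, 0.0164, 0.0468]
tcp_rot: [-2.237, -2.203, 0.002]
wrist_force: [0.4, -0.7, -1.3]
width: 0.327
grasp_force: 30.0
```

{"api": "carry_out", "payload": {
  "increments": [
    [0,0,0,1,0,-5,20],
    [0,0,0,0,0,-1.5,20],
    [0,0,0,0,0,0,48],
    [0,0,0,0,0,0,48],
    [0,0,0,0,0,0,48],
    [0,0,0,0,0,20,48],
    [0,0,0,0,0,35,48],
    [0,0,0,3,-15,30,48],
    [0,0,0,9,-37,0,48],
    [0,0,0,9,-37,0,48]
  ]
}}

```text
time_s: 12.37
tool_pos: [0.5104, -0.0729, 0.1285]
tcp_rot: [2.232, 2.205, 0.003]
wrist_force: [0.4, -0.8, 0.6]
width: 0.544
grasp_force: 0.0
```

{"api": "carry_out", "payload": {
  "increments": [
    [0,0,0,9,-37,0,50],
    [0,0,0,9,-37,0,50],
    [0,0,0,9,-37,0,50],
    [0,0,0,9,-37,0,50],
    [0,0,0,9,-37,0,50],
    [0,0,0,4,-25,-10,50],
    [0,0,0,0,0,-25,50],
    [0,0,0,0,0,-8,50],
    [0,0,0,0,0,0,50]
  ]
}}

```text
time_s: 13.12
tool_pos: [0.5574, -0.2812, 0.081]
tcp_rot: [-2.235, -2.202, 0.001]
wrist_force: [-0.1, 0.6, 0.1]
width: 0.568
grasp_force: 0.0
```

```bash
python3 -c "from h import *;show()"
```

```text
13.1667 [ 558.1 -281.3   82.8] [-2.236 -2.204  0.   ]
(564.6, 12.1, np.float64(46.8), 40.3) 155
(545.9, -378.1, np.float64(40.4), 38.0) 79
(490.6, 15.4, np.float64(47.0), 29.0) 117
(459.2, -490.6, np.float64(40.1), 17.6) 51
(453.0, -286.6, np.float64(40.3), 35.3) 54
(426.2, -357.6, np.float64(39.5), 28.9) 92
```

Both placed upright. Take the small one at (557.4, -287.7).

{"api": "carry_out", "payload": {
  "increments": [
    [0,0,0,-0.5,-6.5,-15,50],
    [0,0,0,0,0,-25,50],
    [0,0,0,0,0,-12,50],
    [0,0,0,0,0,0,20],
    [0,0,0,0,0,0,20],
    [0,0,0,0,0,0,20],
    [0,0,0,0,0,0,20],
    [0,0,0,0,0,0,20],
    [0,0,0,0,0,0,20]
  ]
}}

```text
time_s: 13.92
tool_pos: [0.5584, -0.289, 0.0323]
tcp_rot: [2.236, 2.204, 0.001]
wrist_force: [-1.1, 1.3, 5.1]
width: 0.331
grasp_force: 30.0
```

{"api": "carry_out", "payload": {
  "increments": [
    [0,0,0,0,0,30,20],
    [0,0,0,0,5,35,20],
    [0,0,0,-4,25,30,20],
    [0,0,0,-8,38,0,20],
    [0,0,0,-8,38,0,20],
    [0,0,0,-8,38,0,20],
    [0,0,0,-8,38,0,20],
    [0,0,0,-8,38,0,20],
    [0,0,0,-8,38,0,20],
    [0,0,0,-8,38,0,20]
  ]
}}

```text
time_s: 14.75
tool_pos: [0.4971, 0.009, 0.1263]
tcp_rot: [2.238, 2.204, 0.0]
wrist_force: [0.1, 0.6, -0.7]
width: 0.331
grasp_force: 30.0
```

{"api": "carry_out", "payload": {
  "increments": [
    [0,0,0,-7,36,0,20],
    [0,0,0,-2,18,0,20],
    [0,0,0,0,2,-25,20],
    [0,0,0,0,0,-30,20],
    [0,0,0,0,0,-15,20],
    [0,0,0,0,0,0,20]
  ]
}}

```text
time_s: 15.25
tool_pos: [0.4872, 0.0637, 0.0535]
tcp_rot: [-2.235, -2.202, 0.005]
wrist_force: [0.4, 1.0, -1.4]
width: 0.33
grasp_force: 30.0
```

{"api": "carry_out", "payload": {
  "increments": [
    [0,0,0,1,0,-10,20],
    [0,0,0,0,0,-4.5,20],
    [0,0,0,0,0,0,20],
    [0,0,0,0,0,0,48],
    [0,0,0,0,0,0,48],
    [0,0,0,0,0,0,48],
    [0,0,0,0,0,20,48],
    [0,0,0,0,0,35,48],
    [0,0,0,0,-15,30,48],
    [0,0,0,-3,-38,0,55]
  ]
}}

```text
time_s: 16.08
tool_pos: [0.4894, 0.0117, 0.1322]
tcp_rot: [2.227, 2.204, 0.009]
wrist_force: [0.9, -1.2, 0.1]
width: 0.597
grasp_force: 0.0
```

{"api": "carry_out", "payload": {
  "increments": [
    [0,0,0,-3,-40,0,60],
    [0,0,0,-3,-40,0,60],
    [0,0,0,-3,-40,0,60],
    [0,0,0,-3,-40,0,60],
    [0,0,0,-3,-40,0,60],
    [0,0,0,-3,-30,0,60],
    [0,0,0,0,-8,0,60]
  ]
}}

```text
time_s: 16.67
tool_pos: [0.4683, -0.2317, 0.1271]
tcp_rot: [2.241, 2.199, -0.001]
wrist_force: [0.6, 0.5, -0.2]
width: 0.682
grasp_force: 0.0
```

```bash
python3 -c "from h import *;show()"
```

```text
16.7167 [ 468.6 -230.9  126.9] [ 2.241  2.2   -0.   ]
(563.5, 12.8, np.float64(47.3), 39.1) 156
(547.3, -376.7, np.float64(39.8), 38.8) 140
(491.6, 63.4, np.float64(46.6), 29.7) 123
(490.2, 16.2, np.float64(46.9), 29.7) 116
(459.1, -490.5, np.float64(41.0), 17.6) 54
(426.3, -357.3, np.float64(39.5), 28.3) 92
```

{"api": "carry_out", "payload": {
  "increments": [
    [0,0,0,-4,-20,0,60],
    [0,0,0,-6,-28,-10,60],
    [0,0,0,-2,-4,-25,60],
    [0,0,0,0,0,-20,60],
    [0,0,0,0,0,0,60]
  ]
}}

```text
time_s: 17.13
tool_pos: [0.4557, -0.2775, 0.0686]
tcp_rot: [-2.233, -2.201, -0.0]
wrist_force: [-0.8, 0.8, -0.7]
width: 0.682
grasp_force: 0.0
```

{"api": "carry_out", "payload": {
  "increments": [
    [0,0,0,0.5,-5.5,-15,60],
    [0,0,0,0,0,-22,60],
    [0,0,0,0,0,-1,60],
    [0,0,0,0,0,0,30],
    [0,0,0,0,0,0,30],
    [0,0,0,0,0,0,30],
    [0,0,0,0,0,0,30],
    [0,0,0,0,0,0,30],
    [0,0,0,0,0,0,30]
  ]
}}

```text
time_s: 17.88
tool_pos: [0.4579, -0.2852, 0.035]
tcp_rot: [2.236, 2.204, 0.001]
wrist_force: [0.2, 2.7, 7.7]
width: 0.449
grasp_force: 30.0
```

{"api": "carry_out", "payload": {
  "increments": [
    [0,0,0,0,0,30,30],
    [0,0,0,0,5,35,30],
    [0,0,0,8,25,30,30],
    [0,0,0,11,36,0,30],
    [0,0,0,11,36,0,30],
    [0,0,0,11,36,0,30],
    [0,0,0,11,36,0,30],
    [0,0,0,11,36,0,30],
    [0,0,0,11,36,0,30],
    [0,0,0,11,36,0,30]
  ]
}}

```text
time_s: 18.72
tool_pos: [0.5426, -0.0012, 0.1291]
tcp_rot: [2.238, 2.205, 0.001]
wrist_force: [0.3, -1.0, -1.1]
width: 0.443
grasp_force: 30.0
```

{"api": "carry_out", "payload": {
  "increments": [
    [0,0,0,11,36,0,30],
    [0,0,0,9,27,0,30],
    [0,0,0,1,2,-20,30],
    [0,0,0,0,0,-30,30],
    [0,0,0,0,0,-15,30],
    [0,0,0,0,0,0,30]
  ]
}}

```text
time_s: 19.22
tool_pos: [0.5616, 0.0623, 0.0608]
tcp_rot: [-2.234, -2.202, 0.006]
wrist_force: [0.7, -0.4, -1.2]
width: 0.446
grasp_force: 30.0
```

{"api": "carry_out", "payload": {
  "increments": [
    [0,0,0,1,0,-13,30],
    [0,0,0,0,0,-6,30],
    [0,0,0,0,0,0,30],
    [0,0,0,0,0,0,54],
    [0,0,0,0,0,0,54],
    [0,0,0,0,0,0,54],
    [0,0,0,0,0,20,54],
    [0,0,0,0,0,35,54],
    [0,0,0,-1,-15,30,54],
    [0,0,0,-1,-38,0,58]
  ]
}}

```text
time_s: 20.05
tool_pos: [0.5649, 0.0107, 0.136]
tcp_rot: [2.227, 2.204, 0.01]
wrist_force: [1.0, -0.5, 0.7]
width: 0.652
grasp_force: 0.0
```

{"api": "carry_out", "payload": {
  "increments": [
    [0,0,0,-1,-40,0,60],
    [0,0,0,-1,-40,0,60],
    [0,0,0,-1,-40,0,60],
    [0,0,0,-2,-40,0,60],
    [0,0,0,-2,-40,0,60],
    [0,0,0,-2,-40,0,60],
    [0,0,0,-2,-40,0,60],
    [0,0,0,-2,-30,0,60],
    [0,0,0,0,0,0,60]
  ]
}}

```text
time_s: 20.8
tool_pos: [0.5484, -0.3067, 0.1299]
tcp_rot: [2.242, 2.197, -0.001]
wrist_force: [-0.3, 0.1, -0.4]
width: 0.682
grasp_force: 0.0
```

```bash
python3 -c "from h import *;show()"
```

```text
20.85 [ 548.8 -303.8  129.7] [ 2.241  2.2   -0.   ]
(563.5, 62.2, np.float64(53.2), 38.1) 162
(564.4, 13.1, np.float64(46.8), 39.2) 160
(492.1, 63.1, np.float64(45.7), 29.9) 125
(490.6, 15.3, np.float64(47.1), 29.6) 112
(458.5, -489.6, np.float64(41.4), 17.8) 50
(426.4, -358.0, np.float64(39.7), 29.3) 93
```

Run:
```python
from h import *
f=grab('top');w=cloud(f)*1000
for x,y in((563.5,62.2),(564,13),(492,63)):
    d=np.hypot(w[...,0]-x,w[...,1]-y);m=(d<21)&(w[...,2]>25)
    p=w[m];print(np.percentile(p[:,2],[5,25,50,75,95]).round(1)); A=np.c_[p[:,:2]-[x,y],np.ones(len(p))];print(np.linalg.lstsq(A,p[:,2],rcond=None)[0].round(3))
im=cv2.cvtColor(f['img'],cv2.COLOR_RGB2BGR)[200:290,140:250];cv2.imwrite('pics/c3.png',cv2.resize(im,None,fx=6,fy=6,interpolation=cv2.INTER_CUBIC))
```

```text
[26.3 29.7 43.1 48.8 53. ]
[ 4.0000e-03 -6.2000e-02  4.0155e+01]
[26.  35.2 42.3 44.9 47.8]
[3.4000e-02 2.3000e-02 3.9654e+01]
[26.4 37.2 42.  44.3 48.3]
[2.9000e-02 5.8000e-02 3.9979e+01]
```

View pics/c3.png

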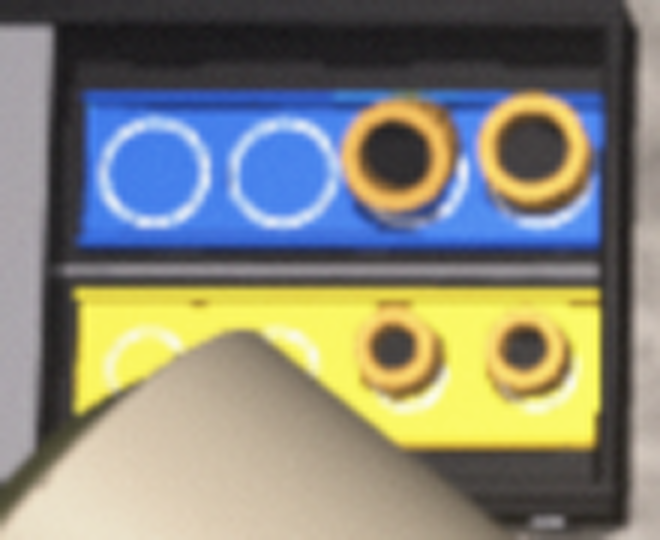

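The crop shows both large ones in blue at (400,155) and (530,150) and both small in yellow at (395,350), (525,350); the left large one looks a bit high, so I check it in the side view.

Run:
```python
from h import *
f=grab('side');K=f['mtx']
c=f['R']@np.array([.53,.04,.04])+f['t'];u,v=(K@c/c[2])[:2].astype(int);print(u,v)
im=cv2.cvtColor(f['img'],cv2.COLOR_RGB2BGR)[v-40:v+40,u-55:u+55];cv2.imwrite('pics/c4.png',cv2.resize(im,None,fx=7,fy=7,interpolation=cv2.INTER_CUBIC))
```

```text
293 201
```

View pics/c4.png

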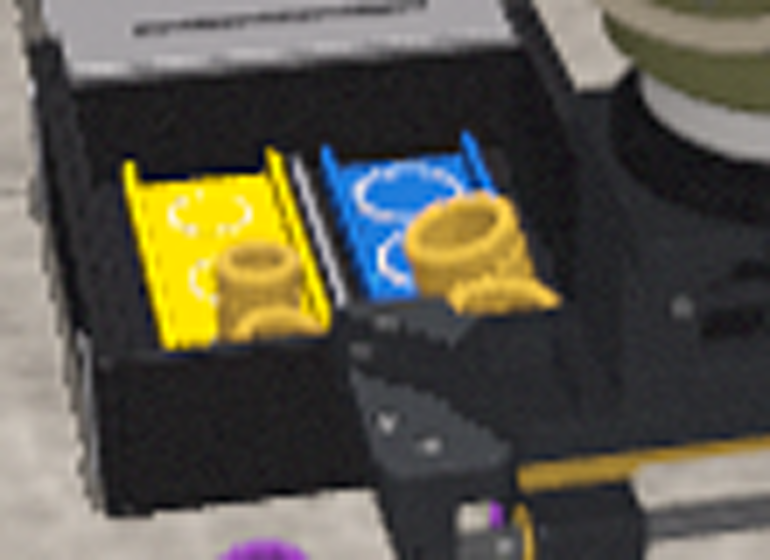

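The side view shows the second large bush tilted (far side raised on the lip at crop (500,260)). I will re-grasp it after placing the next one.

{"api": "carry_out", "payload": {
  "increments": [
    [0,0,0,-1,-30,0,60],
    [0,0,0,-1,-35,-10,60],
    [0,0,0,0,-8,-25,60],
    [0,0,0,0,0,-25,60],
    [0,0,0,0,0,0,60]
  ]
}}

```text
time_s: 21.37
tool_pos: [0.5461, -0.3716, 0.0648]
tcp_rot: [-2.231, -2.2, -0.0]
wrist_force: [-0.1, 0.4, -2.0]
width: 0.677
grasp_force: 0.0
```

{"api": "carry_out", "payload": {
  "increments": [
    [0,0,0,1,-5,-14,60],
    [0,0,0,0,0,-20,60],
    [0,0,0,0,0,-2,60],
    [0,0,0,0,0,0,30],
    [0,0,0,0,0,0,30],
    [0,0,0,0,0,0,30],
    [0,0,0,0,0,0,30],
    [0,0,0,0,0,0,30],
    [0,0,0,0,0,0,30]
  ]
}}

```text
time_s: 22.12
tool_pos: [0.5489, -0.3794, 0.0351]
tcp_rot: [2.236, 2.204, 0.0]
wrist_force: [0.0, 2.1, 6.2]
width: 0.441
grasp_force: 30.0
```

{"api": "carry_out", "payload": {
  "increments": [
    [0,0,0,0,0,30,30],
    [0,0,0,0,5,35,30],
    [0,0,0,0,25,30,30],
    [0,0,0,1,40,0,30],
    [0,0,0,1,40,0,30],
    [0,0,0,1,40,0,30],
    [0,0,0,1,40,0,30],
    [0,0,0,1,40,0,30],
    [0,0,0,1,40,0,30],
    [0,0,0,1,40,0,30]
  ]
}}

```text
time_s: 22.95
tool_pos: [0.5551, -0.0673, 0.129]
tcp_rot: [2.238, 2.204, 0.001]
wrist_force: [0.9, -1.1, -2.1]
width: 0.445
grasp_force: 30.0
```

{"api": "carry_out", "payload": {
  "increments": [
    [0,0,0,1,40,0,30],
    [0,0,0,1,40,0,30],
    [0,0,0,1,40,0,30],
    [0,0,0,1,40,0,30],
    [0,0,0,1,20,0,30],
    [0,0,0,0,5,0,30],
    [0,0,0,0,0,0,30]
  ]
}}

```text
time_s: 23.53
tool_pos: [0.5602, 0.1169, 0.1287]
tcp_rot: [2.235, 2.207, 0.0]
wrist_force: [-0.1, -0.3, -1.4]
width: 0.446
grasp_force: 30.0
```

{"api": "carry_out", "payload": {
  "increments": [
    [0,0,0,2,-3,-20,30],
    [0,0,0,1,-1,-30,30],
    [0,0,0,0,0,-25,30],
    [0,0,0,0,0,-6,30],
    [0,0,0,0,0,0,30],
    [0,0,0,0,0,0,30]
  ]
}}

```text
time_s: 24.03
tool_pos: [0.5641, 0.111, 0.0487]
tcp_rot: [2.238, 2.203, 0.001]
wrist_force: [0.8, -0.5, -0.8]
width: 0.444
grasp_force: 30.0
```

{"api": "carry_out", "payload": {
  "increments": [
    [0,0,0,0,0,-4,30],
    [0,0,0,0,0,-3,30],
    [0,0,0,0,0,0,30],
    [0,0,0,0,0,0,30]
  ]
}}

```text
time_s: 24.37
tool_pos: [0.5644, 0.1116, 0.042]
tcp_rot: [2.236, 2.203, 0.003]
wrist_force: [-0.4, -1.9, 5.2]
width: 0.443
grasp_force: 30.0
```

{"api": "carry_out", "payload": {
  "increments": [
    [0,0,0,0,0,0,54],
    [0,0,0,0,0,0,54],
    [0,0,0,0,0,0,54],
    [0,0,0,0,0,0,54],
    [0,0,0,0,0,20,54],
    [0,0,0,0,0,35,54],
    [0,0,0,0,-10,35,54],
    [0,0,0,0,-20,35,58],
    [0,0,0,0,-18,10,58],
    [0,0,0,0,0,0,58]
  ]
}}

```text
time_s: 25.2
tool_pos: [0.5647, 0.0615, 0.1787]
tcp_rot: [2.237, 2.199, 0.005]
wrist_force: [0.4, 0.3, -0.0]
width: 0.655
grasp_force: 0.0
```

```bash
cat >> h.py <<'E'
from scipy.spatial.transform import Rotation as Ro
def wrist(save=None):
    s=observe();f=grab('wrist',save);H=np.array(f['hand_eye'])
    T=np.eye(4);T[:3,:3]=Ro.from_rotvec(s['tcp_rot']).as_matrix();T[:3,3]=s['tool_pos']
    W=T@H; f['R']=W[:3,:3].T; f['t']=-f['R']@W[:3,3]
    print((s['tool_pos']*1000).round(1));return f
E
python3 - <<'E'
from h import *
f=wrist('w1.png');w=cloud(f)*1000
hsv=cv2.cvtColor(f['img'],cv2.COLOR_RGB2HSV)
for y in (13,62,111):
    m=(hsv[...,0]>12)&(hsv[...,0]<30)&(hsv[...,1]>110)&(w[...,2]>36)&(w[...,2]<62)&(np.hypot(w[...,0]-563,w[...,1]-y)<28);p=w[m]
    if len(p)<20: print(y,len(p));continue
    print(y,len(p),p.mean(0).round(1),np.percentile(p[:,2],[5,50,95]).round(1),np.ptp(p[:,0]).round(),np.linalg.lstsq(np.c_[p[:,:2]-p[:,:2].mean(0),np.ones(len(p))],p[:,2],rcond=None)[0].round(3))
E
```

```text
[564.7  61.5 178.7]
13 897 [563.1  14.6  43.3] [37.6 44.3 45.6] 38.0 [-4.0000e-03 -1.6000e-02  4.3317e+01]
62 1257 [562.6  65.3  46.5] [37.7 46.5 53.4] 42.0 [ 1.4900e-01 -2.3000e-02  4.6529e+01]
111 1021 [564.2 114.1  44.3] [40.7 44.6 45.9] 39.0 [-3.0000e-03  1.8000e-02  4.4272e+01]
```

View pics/w1.png

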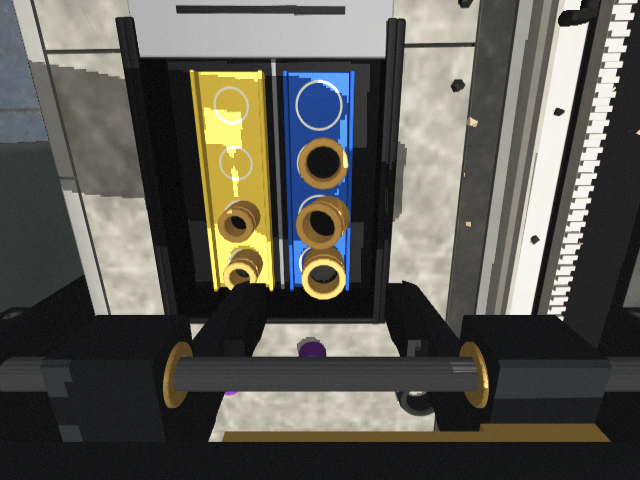

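The wrist view shows the third large (322,162) and first (323,273) upright, and the middle one (320,222) tilted; small ones at (238,222), (241,270) fine.

{"api": "carry_out", "payload": {
  "increments": [
    [0,0,0,0.5,3,-25,52],
    [0,0,0,0,0,-30,52],
    [0,0,0,0,0,-30,52],
    [0,0,0,0,0,-25,52],
    [0,0,0,0,0,-8,52],
    [0,0,0,0,0,0,52]
  ]
}}

```text
time_s: 25.75
tool_pos: [0.5622, 0.0677, 0.0548]
tcp_rot: [-2.234, -2.202, 0.006]
wrist_force: [0.1, 0.4, 0.8]
width: 0.596
grasp_force: 0.0
```

{"api": "carry_out", "payload": {
  "increments": [
    [0,0,0,3,-3,-4,52],
    [0,0,0,0,0,-5,52],
    [0,0,0,0,0,-1,52],
    [0,0,0,0,0,0,30],
    [0,0,0,0,0,0,30],
    [0,0,0,0,0,0,30],
    [0,0,0,0,0,0,30],
    [0,0,0,0,0,0,30]
  ]
}}

```text
time_s: 26.42
tool_pos: [0.567, 0.0639, 0.0479]
tcp_rot: [2.238, 2.205, 0.0]
wrist_force: [-2.4, 1.1, 1.8]
width: 0.474
grasp_force: 28.9
```

{"api": "carry_out", "payload": {
  "increments": [
    [0,0,0,0,0,12,30],
    [0,0,0,0,0,3,30],
    [0,0,0,0,0,0,30],
    [0,0,0,0,0,0,30]
  ]
}}

```text
time_s: 26.75
tool_pos: [0.5671, 0.0638, 0.0629]
tcp_rot: [2.237, 2.204, 0.001]
wrist_force: [-0.2, 0.1, -1.4]
width: 0.472
grasp_force: 28.6
```

{"api": "carry_out", "payload": {
  "increments": [
    [0,0,0,-4.5,0,0,30],
    [0,0,0,0,0,-10,30],
    [0,0,0,0,0,-3,30],
    [0,0,0,0,0,-2,30],
    [0,0,0,0,0,0,30]
  ]
}}

```text
time_s: 27.17
tool_pos: [0.5619, 0.0639, 0.0471]
tcp_rot: [-2.237, -2.204, 0.002]
wrist_force: [-2.0, -0.3, 2.8]
width: 0.47
grasp_force: 28.4
```

{"api": "carry_out", "payload": {
  "increments": [
    [0,0,0,0,0,-2,30],
    [0,0,0,0,0,0,30]
  ]
}}

```text
time_s: 27.33
tool_pos: [0.5624, 0.0639, 0.0465]
tcp_rot: [-2.237, -2.205, 0.001]
wrist_force: [-5.3, 0.3, 13.6]
width: 0.474
grasp_force: 28.8
```

{"api": "carry_out", "payload": {
  "increments": [
    [0,0,0,0,0,0,46],
    [0,0,0,0,0,0,50],
    [0,0,0,0,0,0,50],
    [0,0,0,0,0,0,50],
    [0,0,0,0,0,0,50]
  ]
}}

```text
time_s: 27.75
tool_pos: [0.5624, 0.0638, 0.0454]
tcp_rot: [-2.238, -2.205, 0.0]
wrist_force: [0.4, 0.5, -0.7]
width: 0.568
grasp_force: 0.0
```

{"api": "carry_out", "payload": {
  "increments": [
    [0,0,0,0,0,-4,50],
    [0,0,0,0,0,0,30],
    [0,0,0,0,0,0,30],
    [0,0,0,0,0,0,30],
    [0,0,0,0,0,0,30]
  ]
}}

```text
time_s: 28.17
tool_pos: [0.5623, 0.0639, 0.0414]
tcp_rot: [-2.238, -2.205, 0.0]
wrist_force: [0.1, 0.3, -0.5]
width: 0.487
grasp_force: 28.2
```

{"api": "carry_out", "payload": {
  "increments": [
    [0,0,0,0,0,0,30],
    [0,0,0,0,0,0,30],
    [0,0,0,0,0,0,30]
  ]
}}

```text
time_s: 28.42
tool_pos: [0.5624, 0.0639, 0.0416]
tcp_rot: [-2.238, -2.205, 0.0]
wrist_force: [0.3, -0.3, -1.0]
width: 0.483
grasp_force: 28.2
```

{"api": "carry_out", "payload": {
  "increments": [
    [0,0,0,0,0,0,52],
    [0,0,0,0,0,0,52],
    [0,0,0,0,0,0,52],
    [0,0,0,0,0,0,52],
    [0,0,0,0,0,20,52],
    [0,0,0,0,0,35,52],
    [0,0,0,0,0,35,52],
    [0,0,0,0,-10,35,52],
    [0,0,0,0,-10,10,52],
    [0,0,0,0,0,0,52]
  ]
}}

```text
time_s: 29.25
tool_pos: [0.5636, 0.0424, 0.1793]
tcp_rot: [2.236, 2.2, 0.005]
wrist_force: [0.5, -0.2, 0.3]
width: 0.591
grasp_force: 0.0
```

```bash
cat > m.py <<'E'
from h import *
import sys
f=wrist(sys.argv[1]);w=cloud(f)*1000
hsv=cv2.cvtColor(f['img'],cv2.COLOR_RGB2HSV)
for x,y in ((563,13),(563,63),(563,112)):
    m=(hsv[...,0]>12)&(hsv[...,0]<30)&(hsv[...,1]>110)&(w[...,2]>36)&(w[...,2]<62)&(np.hypot(w[...,0]-x,w[...,1]-y)<25);p=w[m]
    if len(p)<20: print(y,len(p));continue
    print(y,len(p),p.mean(0).round(1),np.percentile(p[:,2],[5,50,95]).round(1),np.percentile(p[:,0],[1,99]).round(),np.linalg.lstsq(np.c_[p[:,:2]-p[:,:2].mean(0),np.ones(len(p))],p[:,2],rcond=None)[0].round(3))
E
python3 m.py w2.png
python3 -c "
import cv2;im=cv2.imread('pics/w2.png')[40:320,150:430];cv2.imwrite('pics/w2c.png',cv2.resize(im,(600,600),interpolation=cv2.INTER_CUBIC))"
```

```text
[563.6  42.4 179.3]
13 843 [561.8  15.2  43.5] [38.1 44.3 45.7] [545. 582.] [-1.7000e-02 -0.0000e+00  4.3517e+01]
63 1268 [562.1  64.6  46.8] [38.  46.9 53.3] [542. 582.] [ 1.5600e-01 -2.6000e-02  4.6843e+01]
112 1059 [564.4 114.7  44.4] [42.8 44.6 45.9] [546. 584.] [1.0000e-03 7.0000e-03 4.4446e+01]
```

View pics/w2c.png

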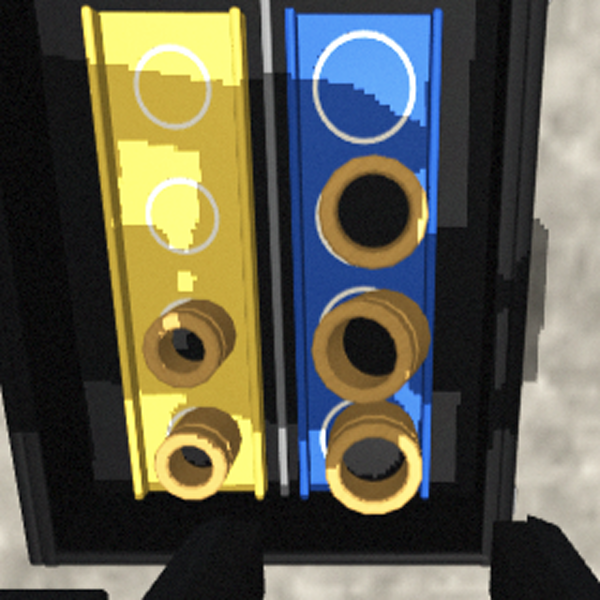

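Middle large bush still leans with its base on the far lip (crop (370,345)); it must be set down ~7 mm nearer.

{"api": "carry_out", "payload": {
  "increments": [
    [0,0,0,0,12,-20,52],
    [0,0,0,0,10,-30,52],
    [0,0,0,0,0,-30,52],
    [0,0,0,0,0,-30,52],
    [0,0,0,0,0,-15,52],
    [0,0,0,0,0,-5,52],
    [0,0,0,0,0,0,52]
  ]
}}

```text
time_s: 29.88
tool_pos: [0.561, 0.0662, 0.0441]
tcp_rot: [-2.235, -2.202, 0.005]
wrist_force: [-0.4, 0.2, -0.2]
width: 0.587
grasp_force: 0.0
```

{"api": "carry_out", "payload": {
  "increments": [
    [0,0,0,2,-3,1,30],
    [0,0,0,0,0,0,30],
    [0,0,0,0,0,0,30],
    [0,0,0,0,0,0,30],
    [0,0,0,0,0,0,30],
    [0,0,0,0,0,12,30],
    [0,0,0,-4,0,0,30],
    [0,0,0,-3.5,0,0,30],
    [0,0,0,0,0,0,30]
  ]
}}

```text
time_s: 30.63
tool_pos: [0.5561, 0.063, 0.0596]
tcp_rot: [-2.237, -2.205, 0.001]
wrist_force: [0.4, 0.1, -1.6]
width: 0.465
grasp_force: 28.9
```

{"api": "carry_out", "payload": {
  "increments": [
    [0,0,0,0,0,-6,30],
    [0,0,0,0,0,-4,30],
    [0,0,0,0,0,-2,30],
    [0,0,0,0,0,0,30]
  ]
}}

```text
time_s: 30.97
tool_pos: [0.5566, 0.0628, 0.0469]
tcp_rot: [-2.237, -2.204, 0.001]
wrist_force: [-0.6, -0.1, -0.8]
width: 0.463
grasp_force: 28.8
```

Not yet in contact (earlier it touched here), so it is lower; go on down.

{"api": "carry_out", "payload": {
  "increments": [
    [0,0,0,0,0,-2,30],
    [0,0,0,0,0,-1,30],
    [0,0,0,0,0,0,30]
  ]
}}

```text
time_s: 31.22
tool_pos: [0.5571, 0.0628, 0.0461]
tcp_rot: [2.237, 2.205, 0.0]
wrist_force: [-5.5, 0.5, 15.5]
width: 0.463
grasp_force: 28.8
```

{"api": "carry_out", "payload": {
  "increments": [
    [0,0,0,0,0,-2,30],
    [0,0,0,0,0,0,30]
  ]
}}

```text
time_s: 31.38
tool_pos: [0.5582, 0.0627, 0.0445]
tcp_rot: [2.236, 2.203, 0.004]
wrist_force: [-2.3, -0.3, 15.8]
width: 0.459
grasp_force: 29.3
```

{"api": "carry_out", "payload": {
  "increments": [
    [0,0,0,0,0,-1.5,30],
    [0,0,0,0,0,0,30]
  ]
}}

```text
time_s: 31.55
tool_pos: [0.559, 0.0626, 0.0435]
tcp_rot: [2.234, 2.202, 0.006]
wrist_force: [0.6, 0.9, 16.1]
width: 0.459
grasp_force: 29.5
```

{"api": "carry_out", "payload": {
  "increments": [
    [0,0,0,0,0,0,44],
    [0,0,0,0,0,0,52],
    [0,0,0,0,0,0,52],
    [0,0,0,0,0,0,52],
    [0,0,0,0,0,20,52],
    [0,0,0,0,0,35,52],
    [0,0,0,0,0,35,52],
    [0,0,0,5,-10,35,52],
    [0,0,0,0,-10,10,52],
    [0,0,0,0,0,0,52]
  ]
}}

```text
time_s: 32.38
tool_pos: [0.563, 0.0415, 0.1786]
tcp_rot: [2.236, 2.201, 0.005]
wrist_force: [0.1, -0.1, -0.7]
width: 0.592
grasp_force: 0.0
```

```bash
python3 m.py w3.png
```

```text
[563.   41.5 178.6]
13 881 [562.2  15.2  43.5] [37.8 44.4 45.8] [545. 582.] [-1.9000e-02 -1.0000e-03  4.3524e+01]
63 987 [561.4  63.7  44. ] [39.2 44.5 45.8] [543. 580.] [-3.0000e-03  9.0000e-03  4.4027e+01]
112 1057 [564.3 114.7  44.5] [42.7 44.7 45.9] [546. 584.] [1.0000e-03 9.0000e-03 4.4452e+01]
```

It stands flat now. Fetch the last small bush at (426.3, -357.6).

{"api": "carry_out", "payload": {
  "increments": [
    [0,0,0,-6,-20,0,50],
    [0,0,0,-12,-37,0,50],
    [0,0,0,-12,-37,-5,50],
    [0,0,0,-12,-37,-5,50],
    [0,0,0,-12,-37,-5,50],
    [0,0,0,-12,-37,-5,50],
    [0,0,0,-12,-37,-5,50],
    [0,0,0,-12,-37,-5,50],
    [0,0,0,-12,-37,-5,50],
    [0,0,0,-12,-37,-5,50]
  ]
}}

```text
time_s: 33.27
tool_pos: [0.4464, -0.3107, 0.1335]
tcp_rot: [-2.235, -2.202, -0.0]
wrist_force: [0.0, -0.1, 0.2]
width: 0.565
grasp_force: 0.0
```

```bash
python3 -c "from h import *;show()"
```

```text
33.3167 [ 444.4 -316.3  132.6] [-2.240e+00 -2.198e+00  2.000e-03]
(566.0, 112.0, np.float64(46.8), 39.9) 167
(562.3, 60.9, np.float64(46.4), 39.8) 160
(564.6, 12.7, np.float64(46.9), 40.6) 160
(492.0, 62.8, np.float64(47.5), 30.1) 122
(490.6, 15.7, np.float64(46.9), 29.8) 120
(459.3, -490.6, np.float64(40.0), 17.8) 51
```

{"api": "carry_out", "payload": {
  "increments": [
    [0,0,0,-9,-20,-10,50],
    [0,0,0,-8,-20,-20,50],
    [0,0,0,-1,-1,-25,50],
    [0,0,0,0,0,-5,50],
    [0,0,0,0,0,0,50]
  ]
}}

```text
time_s: 33.73
tool_pos: [0.4289, -0.3494, 0.0732]
tcp_rot: [-2.233, -2.2, -0.001]
wrist_force: [-0.7, -0.2, 0.6]
width: 0.572
grasp_force: 0.0
```

{"api": "carry_out", "payload": {
  "increments": [
    [0,0,0,-2.5,-8,-14,50],
    [0,0,0,0,0,-22,50],
    [0,0,0,0,0,-8,50],
    [0,0,0,0,0,0,20],
    [0,0,0,0,0,0,20],
    [0,0,0,0,0,0,20],
    [0,0,0,0,0,0,20],
    [0,0,0,0,0,0,20],
    [0,0,0,0,0,0,20]
  ]
}}

```text
time_s: 34.48
tool_pos: [0.4279, -0.3594, 0.0332]
tcp_rot: [2.237, 2.204, 0.0]
wrist_force: [-0.3, 2.7, 6.2]
width: 0.33
grasp_force: 30.0
```

{"api": "carry_out", "payload": {
  "increments": [
    [0,0,0,0,0,30,20],
    [0,0,0,0,5,35,20],
    [0,0,0,2,25,30,20],
    [0,0,0,5,40,0,20],
    [0,0,0,5,40,0,20],
    [0,0,0,5,40,0,20],
    [0,0,0,5,40,0,20],
    [0,0,0,5,40,0,20],
    [0,0,0,5,40,0,20],
    [0,0,0,6,40,0,20]
  ]
}}

```text
time_s: 35.32
tool_pos: [0.4651, -0.0473, 0.1274]
tcp_rot: [2.238, 2.204, 0.0]
wrist_force: [1.0, -0.5, -0.1]
width: 0.337
grasp_force: 30.0
```

{"api": "carry_out", "payload": {
  "increments": [
    [0,0,0,6,40,0,20],
    [0,0,0,6,40,0,20],
    [0,0,0,6,40,0,20],
    [0,0,0,5,30,0,20],
    [0,0,0,2,10,0,20],
    [0,0,0,0,0,0,20],
    [0,0,0,0,0,0,20]
  ]
}}

```text
time_s: 35.9
tool_pos: [0.4903, 0.1104, 0.127]
tcp_rot: [2.237, 2.206, -0.001]
wrist_force: [-0.1, -1.0, -0.4]
width: 0.33
grasp_force: 30.0
```

{"api": "carry_out", "payload": {
  "increments": [
    [0,0,0,0,0,-20,20],
    [0,0,0,0,0,-30,20],
    [0,0,0,0,0,-25,20],
    [0,0,0,0,0,-5,20],
    [0,0,0,0,0,0,20],
    [0,0,0,0,0,0,20]
  ]
}}

```text
time_s: 36.4
tool_pos: [0.491, 0.1099, 0.0481]
tcp_rot: [2.239, 2.203, 0.001]
wrist_force: [1.3, -0.7, -1.2]
width: 0.332
grasp_force: 30.0
```

{"api": "carry_out", "payload": {
  "increments": [
    [0,0,0,0,0,-5,20],
    [0,0,0,0,0,-3,20],
    [0,0,0,0,0,0,20],
    [0,0,0,0,0,0,20]
  ]
}}

```text
time_s: 36.73
tool_pos: [0.491, 0.1106, 0.0401]
tcp_rot: [2.237, 2.204, 0.002]
wrist_force: [-1.4, -1.7, 5.8]
width: 0.333
grasp_force: 30.0
```

{"api": "carry_out", "payload": {
  "increments": [
    [0,0,0,0,0,0,48],
    [0,0,0,0,0,0,48],
    [0,0,0,0,0,0,48],
    [0,0,0,0,0,0,48],
    [0,0,0,0,0,20,48],
    [0,0,0,0,0,35,48],
    [0,0,0,5,0,35,48],
    [0,0,0,10,-20,35,48],
    [0,0,0,10,-40,10,48],
    [0,0,0,0,-10,0,48]
  ]
}}

```text
time_s: 37.57
tool_pos: [0.5176, 0.0382, 0.177]
tcp_rot: [2.235, 2.199, 0.005]
wrist_force: [1.0, -0.8, -0.2]
width: 0.544
grasp_force: 0.0
```

```bash
sed -i 's/((563,13),(563,63),(563,112))/((563,13),(563,63),(563,112),(490,15),(490,64),(490,112))/' m.py; python3 m.py w4.png;python3 -c "
import cv2;im=cv2.imread('pics/w4.png')[0:320,110:470];cv2.imwrite('pics/w4c.png',cv2.resize(im,(640,569),interpolation=cv2.INTER_CUBIC))"
```

```text
[517.6  38.2 177. ]
13 754 [563.1  14.   43.2] [37.6 44.2 45.6] [544. 582.] [-5.000e-03 -1.200e-02  4.322e+01]
63 1048 [561.4  62.8  43.9] [38.7 44.5 45.8] [543. 580.] [-1.0000e-03  4.0000e-03  4.3949e+01]
112 540 [566.1 112.7  43.4] [37.7 44.1 45.7] [546. 584.] [-1.9000e-02 -1.0000e-02  4.3408e+01]
15 708 [490.   18.3  43.6] [38.2 44.4 45.7] [476. 504.] [-3.0000e-03 -1.9000e-02  4.3648e+01]
64 768 [491.1  65.1  44. ] [39.  44.5 45.8] [477. 505.] [-4.0000e-03 -5.0000e-03  4.4025e+01]
112 822 [491.8 112.1  44.4] [42.7 44.6 45.8] [478. 506.] [ 3.0000e-03 -4.0000e-03  4.4383e+01]
```

View pics/w4c.png

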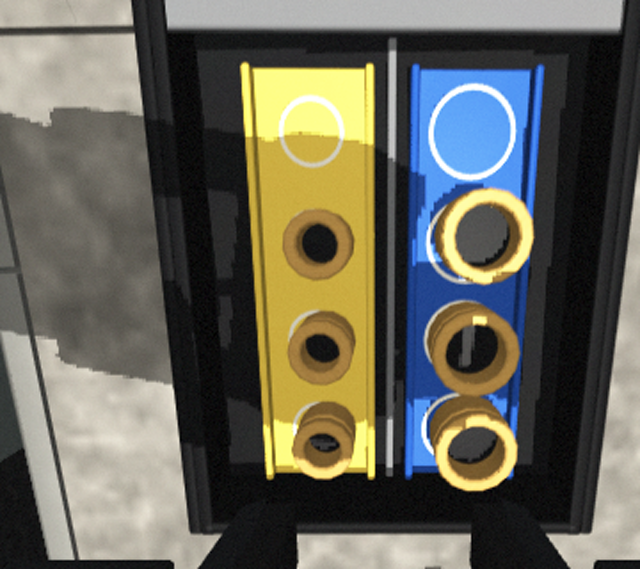

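All six stand flat: three small in yellow at (318,243), (322,347), (325,440), three large in blue at (486,235), (473,345), (475,447). Now the cover.

{"api": "carry_out", "payload": {
  "increments": [
    [0,0,0.121,0.5,20,0,50],
    [0,0,0.121,0.5,21,0,50],
    [0,0,0.121,0.5,21,0,50],
    [0,0,0.121,0.5,21,0,50],
    [0,0,0.121,0.5,21,0,50],
    [0,0,0.121,0.5,21,0,50],
    [0,0,0.121,0.5,21,0,50],
    [0,0,0.121,0.5,21,0,50],
    [0,0,0.121,0.5,21,0,50],
    [0,0,0.121,0.5,21,0,50]
  ]
}}

```text
time_s: 38.45
tool_pos: [0.5192, 0.2522, 0.1727]
tcp_rot: [-0.577, -3.086, 0.001]
wrist_force: [-0.5, -0.8, 0.4]
width: 0.569
grasp_force: 0.0
```

{"api": "carry_out", "payload": {
  "increments": [
    [0,0,0.121,1,21,0,50],
    [0,0,0.121,1,21,0,50],
    [0,0,0.119,1,8,0,50],
    [0,0,0,0,0,0,50],
    [0,0,0,0,0,0,50]
  ]
}}

```text
time_s: 38.87
tool_pos: [0.5224, 0.3009, 0.1728]
tcp_rot: [-0.027, -3.14, 0.001]
wrist_force: [-0.3, -0.2, -0.7]
width: 0.565
grasp_force: 0.0
```

{"api": "carry_out", "payload": {
  "increments": [
    [0,0,0,2,-5.5,-20,50],
    [0,0,0,0,0,-30,50],
    [0,0,0,0,0,-30,50],
    [0,0,0,0,0,-14,50],
    [0,0,0,0,0,-2,50],
    [0,0,0,0,0,0,0],
    [0,0,0,0,0,0,0],
    [0,0,0,0,0,0,0],
    [0,0,0,0,0,0,0],
    [0,0,0,0,0,0,0]
  ]
}}

```text
time_s: 39.7
tool_pos: [0.5255, 0.2952, 0.0787]
tcp_rot: [0.024, 3.14, 0.001]
wrist_force: [0.1, 0.8, 0.1]
width: 0.213
grasp_force: 0.0
```

{"api": "carry_out", "payload": {
  "increments": [
    [0,0,0,0,0,0,0],
    [0,0,0,0,0,0,0],
    [0,0,0,0,0,0,0],
    [0,0,0,0,0,0,0]
  ]
}}

```text
time_s: 40.03
tool_pos: [0.5254, 0.2951, 0.0785]
tcp_rot: [0.023, 3.141, 0.0]
wrist_force: [-1.2, -1.2, 5.1]
width: 0.153
grasp_force: 30.0
```

{"api": "carry_out", "payload": {
  "increments": [
    [0,0,0,-0.2,-10,0,0],
    [0,0,0,-0.4,-20,0,0],
    [0,0,0,-0.5,-24,0,0],
    [0,0,0,-0.5,-25,0,0],
    [0,0,0,-0.5,-25,0,0],
    [0,0,0,-0.5,-25,0,0],
    [0,0,0,-0.5,-25,0,0],
    [0,0,0,-0.4,-20,0,0],
    [0,0,0,-0.2,-12,0,0],
    [0,0,0,0,0,0,0]
  ]
}}

```text
time_s: 40.87
tool_pos: [0.5217, 0.1066, 0.0784]
tcp_rot: [0.026, 3.141, -0.001]
wrist_force: [-1.3, -1.4, 6.8]
width: 0.152
grasp_force: 30.0
```

{"api": "carry_out", "payload": {
  "increments": [
    [0,0,0,0,-3,0,0],
    [0,0,0,0,-2,0,0],
    [0,0,0,0,0,0,0]
  ]
}}

```text
time_s: 41.12
tool_pos: [0.5217, 0.1034, 0.0785]
tcp_rot: [0.024, 3.141, -0.0]
wrist_force: [-1.2, -1.7, 6.2]
width: 0.156
grasp_force: 30.0
```

{"api": "carry_out", "payload": {
  "increments": [
    [0,0,0,0,-4,0,0],
    [0,0,0,0,-3,0,0],
    [0,0,0,0,0,0,0]
  ]
}}

```text
time_s: 41.37
tool_pos: [0.5215, 0.0964, 0.0784]
tcp_rot: [0.024, 3.141, -0.0]
wrist_force: [-0.7, -0.6, 7.9]
width: 0.16
grasp_force: 30.0
```

{"api": "carry_out", "payload": {
  "increments": [
    [0,0,0,0,-2,0,0],
    [0,0,0,0,-1,0,0],
    [0,0,0,0,0,0,0]
  ]
}}

```text
time_s: 41.62
tool_pos: [0.5215, 0.0951, 0.0785]
tcp_rot: [0.024, 3.141, 0.004]
wrist_force: [-0.5, 9.9, 7.3]
width: 0.156
grasp_force: 30.0
```

Shut stop reached (9.9 N, 200 mm travelled). Release and clear.

{"api": "carry_out", "payload": {
  "increments": [
    [0,0,0,0,0,0,40],
    [0,0,0,0,0,0,40],
    [0,0,0,0,0,0,40],
    [0,0,0,0,0,0,40],
    [0,0,0,0,0,20,40],
    [0,0,0,0,0,35,40],
    [0,0,0,0,0,35,40],
    [0,0,0,-10,20,35,40],
    [0,0,0,-20,35,0,40],
    [0,0,0,-20,35,0,40]
  ]
}}

```text
time_s: 42.45
tool_pos: [0.4717, 0.1844, 0.2046]
tcp_rot: [0.027, 3.138, 0.001]
wrist_force: [0.6, 0.7, -1.3]
width: 0.457
grasp_force: 0.0
```

{"api": "carry_out", "payload": {
  "increments": [
    [0,0,0,-10,38,0,40],
    [0,0,0,-10,38,0,40],
    [0,0,0,-10,38,0,40],
    [0,0,0,0,38,0,40],
    [0,0,0,0,0,0,40],
    [0,0,0,0,0,0,40]
  ]
}}

```text
time_s: 42.95
tool_pos: [0.441, 0.3371, 0.2023]
tcp_rot: [-0.019, -3.141, 0.001]
wrist_force: [-0.6, -1.2, -0.8]
width: 0.452
grasp_force: 0.0
```

Run:
```python
from h import *
f=grab('top');w=cloud(f)*1000
for b in bushes(f): print(b[:4])
roi=np.zeros((480,640),bool);roi[190:300,140:260]=1
m=(w[...,2]>76)&(w[...,2]<90)&roi&(abs(w[...,0]-525)<45)&(abs(w[...,1]-95)<60)
print(np.median(w[m],0),m.sum())
im=cv2.cvtColor(f['img'],cv2.COLOR_RGB2BGR)[170:320,60:460];cv2.imwrite('pics/c9.png',cv2.resize(im,None,fx=2,fy=2))
```

```text
(526.9, 95.6, np.float64(61.5), 80.2)
(458.9, -489.0, np.float64(41.1), 16.9)
[524.49229306  93.9355054   81.94465224] 197
```

View pics/c9.png

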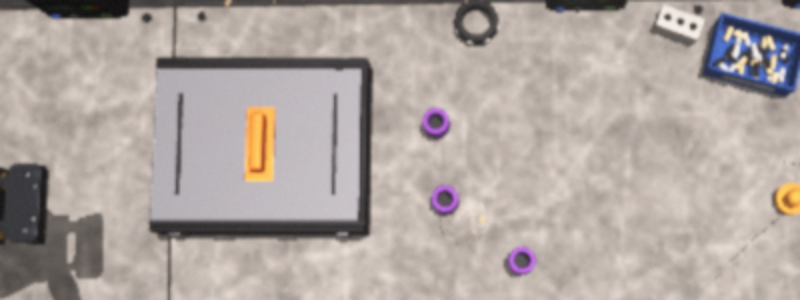

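The cover is fully shut with the handle centred at (258,143). Only the purple look-alikes remain outside, and the bystanders have not been moved.

```bash
python3 -c "from h import *;print(r.job_done())"
```

```text
the job is handed in; nothing more can be done
None
```

I put all six bushes that were present (three small in yellow, three large in blue) upright in their channels, slid the cover fully shut, and handed the job in at about 43 s; small_4 and large_4 were absent, and one large bush first landed tilted on the channel lip and had to be reset.

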